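# Pump up the filtration hand pump until its indicator pin is out

## Robot

A 6-joint arm with a two-finger parallel gripper is mounted at the origin on the work surface. World frame = base frame: x ahead of the robot, y to its left, z up, the work surface at z = 0. Lengths are in m, angles in degrees, forces in N, time in s.
With the tool pointing down it reaches from about 0.225 to 0.725 m from the base axis. Payload 3.1 kg.
Tool frame: the origin (TCP) lies at the very end of the fingers, on their centre line; the grasp point (between the pads) lies manip.pinch_z behind it (manip.pinch_z is the distance from the TCP to the grasp point, in m); z points along the fingers, y is the direction in which the jaws open and shut (so a half turn about z gives the same grasp; the last joint's range is limited). The gripper opens to 85 mm and grips with 20 to 120 N. Pads are 22 mm wide; open, the fingers measure 114 mm over their backs; the gripper's body (76 mm by 85 mm) begins 54 mm behind the grasp point. The pads swing forward as they close: fully open they stand 13 mm farther back than shut.
Start: joints at [-76.536, 2.75, 5.684, 92.934, 0, 82.678], TCP at [0.186, -0.491, 0.208] pointing down, gripper open.
Joint ranges: [-166.93, 166.93], [-56.73, 111.36], [-69.38, 81.34], [-121.58, 131.49], [-85.45, 84.26], [-180, 180]. Speed limits (degrees/s): [159.86, 159.86, 180, 180, 180, 180].

## Interface

Orientations are given as [roll, pitch, yaw] about the fixed x, y, z axes, in that order (R = Rz(yaw) Ry(pitch) Rx(roll)).
In Python, from bench import manip, optics gives the robot as it stands.
- The arm moves only by the tool play_rows, never from a script. Its argument "series" is a list of rows, each a list of 7 numbers: the turn, a rotation vector about the tool's x, y, z in rad, then the shift along the tool's x, y, z in m, then the finger opening in m, from 0 to 0.0854. A call has 1 to 5 rows; each row shifts and turns the commanded pose from where the row before left it, along the tool's axes as they then stand; what a row does not reach is not made up. A row lasts 1/10 s, in which the tool goes at most 50 mm and 8.59 degrees, less where a joint would pass 70% of its speed; a pose out of reach is approached as far as the arm can. A call with a gripper value outside its range is refused whole. The fingers move at their own pace and stop on an object; "newtons" is the grip in N (left out, the last holds). Time passes only in rows, so rows that do not move let the fingers close. It gives the time, the measured TCP pose, the force and the opening at its end, in the units of the state.
- manip.get_state(): the state, without advancing time (a new reading comes with each control period).
- optics.get_image(name): name is "scene" or "top"; returns the picture (420x560x3 uint8, red, green, blue); there is no depth.
- optics.camera_info(name): a dict with "camera_matrix" (3x3 intrinsics, pixels), "R" (3x3) and "t" (3): a world point X has camera coordinates R X + t. Camera axes: x right, y down, z forward; pixel columns grow to the right and rows downward; lengths in m; the calibration is good to about 2 mm. A picture is of the moment at which its call begins. camera_info takes no time and is no camera call.
- manip.hand_in(): hands the job in, once; it reports no verdict.
Trained networks look in the newest picture that a camera, given by its name, has taken for a name from the list of things; names that differ only in an ending like _2 or _b are one class to them, and where a whole thing is asked for, a point or a joint stands for the part that bears it (a point fixed in the world has none). Each returns a list of dicts, best first, with "conf" (0 to 1); they miss things now and then, are a little off and sometimes report something else, mostly with a low value. They report only what shows in the picture. A call takes as long as a camera call.
- optics.cut_out(camera, thing): "mask" (420x560 bool, what is visible of it) and "position" ([column, row] in pixels, amid what is visible of it).
The state is a dict: "time_s": time; "qpos": joint angles; "dq": joint speeds; "joint_torque": joint torques, N m; "tcp_pos": TCP position; "orientation": TCP orientation; "contact_force": force on the tool from outside, world axes, zero at the start; "moment": the same for the moment, N m; "gripper_width": finger opening in m.
Only numpy, scipy, OpenCV 4.12 (cv2) and the standard library are available. Lean on these libraries where they do the work, as an engineer would, in place of code of your own. Each camera call takes 0.05 s, during which the arm holds its last target.

## Task

Close the hand pump's vent by pushing the yellow-knobbed lever all the way over, away from the robot, to its stop; then press the blue plunger down and let it spring back, again and again, until the red indicator pin stands fully out of its tower with the whole green band showing. Finish with the plunger released at its top. Only push with the fingertips or the outside of the fingers: do not touch the indicator pin itself, pick nothing up, and leave the bottles, rack and other things where they stand.

Things in the scene. Friction and masses are not known exactly. Their poses are not given: they have to be found in the camera images.
- pump: Hand pump fixed to the bench: grey manifold on a dark plate 110 mm (x) by 250 mm (y), 40 mm high. Origin: centre of the plate's underside on the bench; z up; x points away from the robot's side, turned up to 0.45 rad. Along its y: vent lever at +90 mm, plunger barrel at 0 (60 mm across, 114 mm high), indicator tower at -90 mm (white collar 34 mm across, top 90 mm above the bench).
- plunger_top (a point): Centre of the flat top of the plunger's round blue head (54 mm across, its flat 44 mm, 15 mm thick), 165 mm above the bench when released. A spring (3 N at the top, 9 N at the bottom, plus some drag) lifts it again by itself in under a second.
- plunger (a joint): How far the plunger is pressed straight down, m: 0 released, 0.030 at its stop. With the vent closed each full stroke (to the stop and all the way up) raises the pin about 6 mm (the first 2 to 10 mm) while going down; short strokes raise it less or not at all. With the vent open nothing rises. Further strokes once the pin is out do no harm.
- vent_knob (a point): Centre of the yellow ball (22 mm across) at the end of the vent lever. The lever is a steel rod 10 mm thick; the ball's centre is 60 mm from the hinge, whose axis is along the pump's y, 56 mm above the bench at pump (0, +90 mm). Grey cheeks beside the hinge reach to 68 mm above the bench.
- vent_lever (a joint): Vent lever angle, rad: 0 = open, leaning 0.6 rad from upright towards the pump's -x (towards the robot); 1.2 = closed, at its stop, leaning 0.6 rad towards the pump's +x (away from the robot). It starts between 0 and 0.2, stays where it is left, and about 1 to 2 N at the ball moves it.
- indicator_tip (a point): Top of the red indicator pin (11 mm across) in the tower: 94 mm above the bench when the pin is fully in, 124 mm when fully out.
- pin_out (a joint): How far the indicator pin is out, m: 0 fully in, 0.030 fully out; it starts between 0 and 0.010. It stays at the height reached. The pin is red at the top with a green band 7 mm high below; the whole band shows above the white collar from 0.027 on.
- indicator: The indicator pin, red with a green band (its origin is on its axis, 4 mm below its top; z up). Not to be touched.
- amber_bottle: Bystander, loose: brown glass bottle, 60 mm across, 135 mm tall, black cap. Origin: centre of its underside.
- white_bottle: Bystander, loose: white bottle with red cap and blue label, 56 mm across, 120 mm tall. Origin: centre of its underside.
- blue_cap_jar: Bystander, loose: white jar with blue cap, 64 mm across, 85 mm tall. Origin: centre of its underside.
- dropper_bottle: Bystander, loose: small clear bottle with orange cap, 32 mm across, 60 mm tall. Origin: centre of its underside.
- specimen_cup: Bystander, loose: open white cup, 52 mm across, 45 mm tall. Origin: centre of its underside.
- pipette: Bystander, loose: blue pipette lying on the bench, about 225 mm long along its x axis, 14 mm high. Origin: centre of the blue body underside, near the middle.
- tube_rack: Bystander, loose: white rack of capped test tubes, 55 x 150 mm, 90 mm tall over the caps. Origin: centre of its underside.

How it is judged (in metres and radians):
On the way, in this order (a step that is already met when the one before it is completed fails the run):
1. the vent lever is pushed over to closed (value of joint vent_lever above 1.05 rad), for 0.1 s.
2. the indicator pin is pumped fully out, its whole green band showing (value of joint pin_out above 0.027 m), for 0.2 s.
At the end, for the whole second after the job is handed in: The indicator pin is at least 27 mm out (whole green band showing), the vent lever is closed (above 1.05 of 1.2 rad) and the plunger is released (within 4 mm of its top) (value of joint pin_out above 0.027 m and value of joint vent_lever above 1.05 rad and value of joint plunger below 0.004 m); the robot touches nothing.
It fails at once if the indicator pin is touched (contact force between any of the fingers, the arm and indicator above 0.5 N).
It fails at once if a bystander is picked up, or moved by more than 20 mm (distance of any of amber_bottle, white_bottle, blue_cap_jar, dropper_bottle, specimen_cup, pipette, tube_rack from where it was at the start of the episode above 0.02 m).
It also fails if it takes over 42 s, if anything falls off the work surface, if the arm or the gripper's body presses on something with over 40 N, if the wrist force passes 120 N, or if a joint passes its speed limit or range.

## Working session

There is one attempt and no reset: what is moved stays moved. The work goes in short steps, Python scripts to look and compute and a tool call to move; the robot and the scene stay as the last step left them, time stands still between calls to the robot, and variables do not carry over. Pictures are saved under pics/ and viewed, and the job is handed in when it is done.

Besides the shell and the picture viewer there is one more tool, called after "Call:" as name(argument=value, ...), one argument or row to a line, values as JSON. play_rows: Moves the arm, as the interface text tells. Its arguments: {"type":"object","properties":{"series":{"type":"array"},"newtons":{"type":"number"}},"required":["series"]}

```bash
mkdir -p pics; python3 - <<'E'
from bench import manip, optics
import cv2
for n in ("scene","top"):
    im=optics.get_image(n); cv2.imwrite(f"pics/{n}0.png",im[:,:,::-1])
    c=optics.camera_info(n); print(n,c)
print(manip.get_state(), manip.pinch_z)
for n in ("scene","top"):
    for t in ("plunger_top","vent_knob","indicator_tip"):
        r=optics.cut_out(n,t); print(n,t,[(round(d["conf"],2),d["position"],int(d["mask"].sum())) for d in r[:2]])
E
```

```text
scene {'camera_matrix': array([[396.44875108,   0.        , 281.4183436 ],
       [  0.        , 396.44875108, 210.00347978],
       [  0.        ,   0.        ,   1.        ]]), 'R': array([[ 0.40126812,  0.91595276, -0.00380076],
       [ 0.5850216 , -0.25947952, -0.76838799],
       [-0.70479332,  0.30610608, -0.63997301]]), 't': array([-0.26038528, -0.21058319,  1.2264056 ])}
top {'camera_matrix': array([[403.90011801,   0.        , 274.44840267],
       [  0.        , 403.90011801, 211.43726665],
       [  0.        ,   0.        ,   1.        ]]), 'R': array([[-0.00516801, -0.99989407, -0.01360675],
       [-0.99046109,  0.00699195, -0.13761518],
       [ 0.13769574,  0.01276576, -0.99039231]]), 't': array([0.04331821, 0.58342338, 0.86959751])}
{'time_s': 0.1, 'qpos': array([-7.65364182e+01,  2.79049076e+00,  5.59850285e+00,  9.29342927e+01,
        9.79823562e-04,  8.26775983e+01]), 'dq': array([ 0.04458255, -0.1216487 ,  0.23470997, -0.03866541, -0.04834987,
       -0.00986707]), 'joint_torque': array([ 2.66957548e-03, -3.39851010e+01,  3.20936072e+01,  1.57957175e-02,
       -1.37475067e-04, -1.30124255e-05]), 'tcp_pos': array([ 0.18615901, -0.49022274,  0.20679931]), 'orientation': array([-1.79874874e+02, -1.70665825e-02,  2.07859638e+01]), 'contact_force': array([-0.05659454, -0.06793482, -0.4171012 ]), 'moment': array([-0.00138722,  0.02209485, -0.02245028]), 'gripper_width': 0.08554234229290587} 0.0187
scene plunger_top [(0.92, [205.9, 213.4], 630), (0.39, [308.8, 235.0], 302)]
scene vent_knob [(0.51, [252.7, 218.0], 196)]
scene indicator_tip []
top plunger_top [(0.92, [348.1, 231.5], 613), (0.67, [333.4, 235.7], 5277)]
top vent_knob [(0.58, [299.3, 241.9], 141)]
top indicator_tip []
```

View pics/scene0.png

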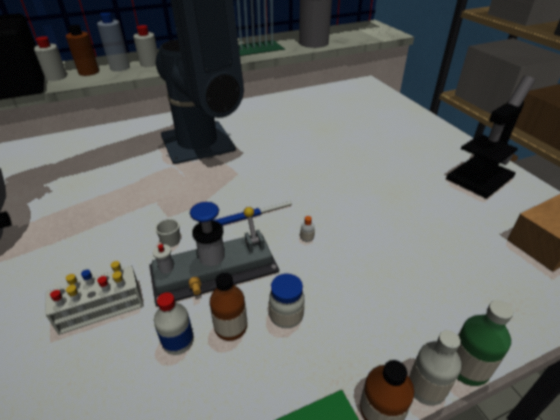

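View pics/top0.png

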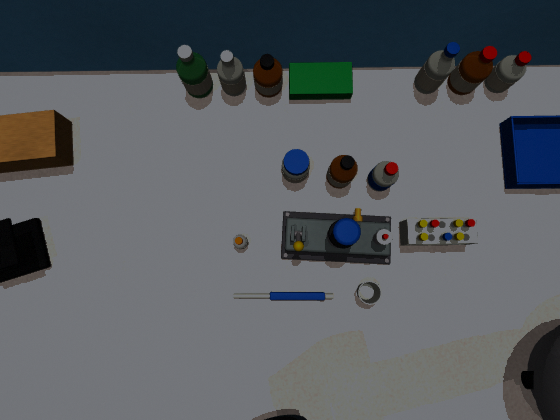

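The scene view shows the blue plunger head at (205,213), the yellow knob at about (250,212) and the red pin at (160,249). In the top view they are at (347,232), (298,246) and (385,237). The bottles stand on the pump's +x side, and the pipette and cup on its -x side. Next I'll triangulate.

```bash
cat > h.py <<'E'
from bench import manip, optics
import numpy as np, cv2
def ray(n,p):
    c=optics.camera_info(n);K=c["camera_matrix"];R=c["R"];t=c["t"]
    return -R.T@t, R.T@np.linalg.inv(K)@np.array([p[0],p[1],1.])
def atz(n,p,z):
    o,d=ray(n,p); return o+d*(z-o[2])/d[2]
def proj(n,X):
    c=optics.camera_info(n);q=c["camera_matrix"]@(c["R"]@np.array(X)+c["t"]);return q[:2]/q[2]
def tri(ps):
    A=np.zeros((3,3));b=np.zeros(3)
    for n,p in ps:
        o,d=ray(n,p);d=d/np.linalg.norm(d);M=np.eye(3)-np.outer(d,d);A+=M;b+=M@o
    return np.linalg.solve(A,b)
E
python3 - <<'E'
from h import *
print("plunger",tri([("scene",(205.9,213.4)),("top",(348.1,231.5))]),atz("top",(347,232),.165),atz("scene",(205.5,212),.165))
print("knob",tri([("scene",(250,212)),("top",(298,246))]))
print("pin",tri([("scene",(160.5,248)),("top",(385,237))]))
im={n:optics.get_image(n) for n in("scene","top")}
a=cv2.resize(im["scene"][180:310,130:330],None,fx=4,fy=4,interpolation=cv2.INTER_CUBIC);cv2.imwrite("pics/sc1.png",a[:,:,::-1])
a=cv2.resize(im["top"][190:320,230:430],None,fx=4,fy=4,interpolation=cv2.INTER_CUBIC);cv2.imwrite("pics/tc1.png",a[:,:,::-1])
for t in ("pump","indicator","amber_bottle","white_bottle","blue_cap_jar","dropper_bottle","specimen_cup","pipette","tube_rack"):
    r=optics.cut_out("top",t)
    if r: print(t,r[0]["conf"],r[0]["position"],atz("top",r[0]["position"],.05).round(3))
r=optics.cut_out("top","pump")[0]["mask"]
print(cv2.minAreaRect(np.argwhere(r)[:,::-1].astype(np.float32)))
E
```

```text
plunger [ 0.5283336  -0.10142646  0.15445466] [ 0.5254513  -0.10126734  0.165     ] [ 0.53862196 -0.0995873   0.165     ]
knob [ 0.5029097  -0.00731513  0.10594712]
pin [ 0.52072474 -0.19105531  0.09460809]
pump 0.62 [334.2, 236.1] [ 0.526 -0.092  0.05 ]
amber_bottle 0.95 [341.7, 170.0] [ 0.676 -0.113  0.05 ]
white_bottle 0.68 [382.3, 172.8] [ 0.669 -0.204  0.05 ]
blue_cap_jar 0.78 [298.0, 165.5] [ 0.687 -0.014  0.05 ]
dropper_bottle 0.59 [239.9, 240.8] [0.517 0.116 0.05 ]
specimen_cup 0.82 [369.0, 294.8] [ 0.399 -0.164  0.05 ]
pipette 0.85 [290.3, 295.1] [0.399 0.006 0.05 ]
tube_rack 0.97 [441.2, 231.3] [ 0.536 -0.327  0.05 ]
((336.5545959472656, 234.48944091796875), (109.48880767822266, 53.2196044921875), 3.094058036804199)
```

View pics/sc1.png

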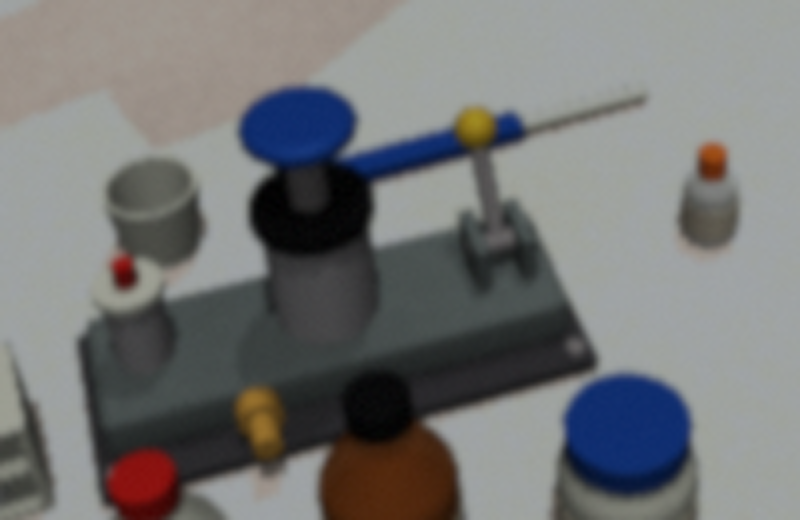

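View pics/tc1.png

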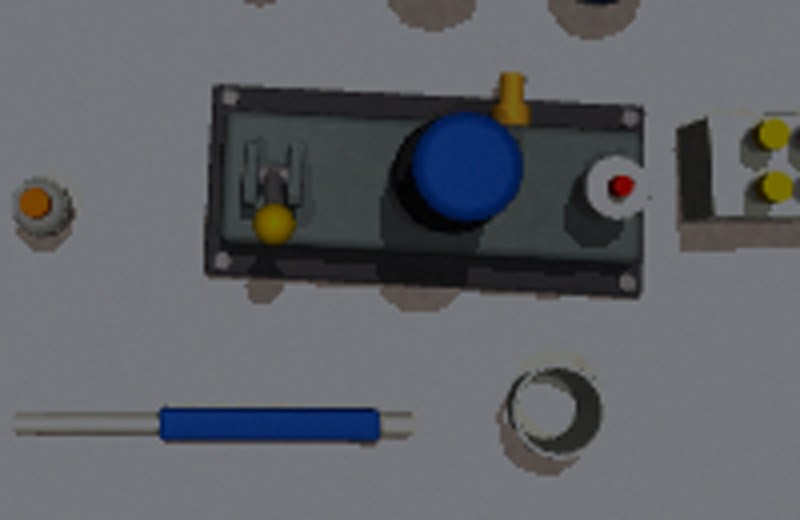

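```bash
python3 - <<'E'
from h import *
from scipy.optimize import least_squares
T=lambda u,v:("top",(230+u/4-.4,190+v/4-.4)); S=lambda u,v:("scene",(130+u/4-.4,180+v/4-.4))
# (view, local pos) ; params x,y,yaw,pin,lever
zp=.006
def loc(p):
    a=p[4]-.6
    return [(T(466,164),(0,0,.165)),(S(298,120),(0,0,.165)),
    (T(622,185),(0,-.09,.094+p[3])),(S(122,262),(0,-.09,.090+p[3])),
    (T(274,224),(.06*np.sin(a),.09,.056+.06*np.cos(a))),(S(476,126),(.06*np.sin(a),.09,.056+.06*np.cos(a))),
    (T(212,86),(.055,.125,zp)),(T(644,107),(.055,-.125,zp)),(T(640,298),(-.055,-.125,zp)),(T(205,275),(-.055,.125,zp)),
    (S(596,365),(.055,.125,zp)),]
def f(p):
    c,s=np.cos(p[2]),np.sin(p[2]);r=[]
    for (n,px),(x,y,z) in loc(p): r+=list(proj(n,(p[0]+c*x-s*y,p[1]+s*x+c*y,z))-px)
    return np.array(r)
q=least_squares(f,[.525,-.1,0,.002,.1],loss="soft_l1"); print(q.x); print(f(q.x).reshape(-1,2).round(1))
p=q.x;c,s=np.cos(p[2]),np.sin(p[2])
for nm,(x,y,z) in zip("pl _ pin _ knob".split(),[l[1] for l in loc(p)]):print(nm,p[0]+c*x-s*y,p[1]+s*x+c*y,z)
np.save("p.npy",p)
E
```

```text
[ 0.52750304 -0.10042039 -0.05846397  0.01253542  0.08108022]
[[ 0.4  0.3]
 [-0.7 -1.1]
 [ 0.5 -0.1]
 [-0.4  0.3]
 [-0.3 -0.1]
 [-0.4  0.4]
 [-0.  -0.2]
 [-0.7 -0. ]
 [-0.4 -0.2]
 [-0.7 -0.2]
 [ 0.7 -0.3]]
pl 0.5275030414412695 -0.10042039181362117 0.165
_ 0.5275030414412695 -0.10042039181362117 0.165
pin 0.5222442807345691 -0.19026662398742833 0.10653542309972809
_ 0.5222442807345691 -0.19026662398742833 0.10253542309972809
knob 0.5030560974347813 -0.00883546466139394 0.10810132481295326
```

Call:
play_rows(
  series=[
    [0, 0, -0.1438, 0, 0, 0, 0],
    [0, 0, -0.1438, 0, 0, 0, 0],
    [0, 0, -0.1438, 0, 0, 0, 0],
    [0, 0, -0.1438, 0, 0, 0, 0],
    [0, 0, -0.1438, 0, 0, 0, 0],
  ],
  newtons=30,
)

```text
time_s: 1.5
tcp_pos: [0.1863, -0.4908, 0.2079]
orientation: [180.0, 0.0, 62.3]
contact_force: [-0.5, -0.5, 0.7]
gripper_width: 0.0125
```

Call:
play_rows(
  series=[
    [0, 0, -0.1438, 0, 0, 0, 0],
    [0, 0, -0.1438, 0, 0, 0, 0],
    [0, 0, -0.1438, 0, 0, 0, 0],
    [0, 0, 0, 0, 0, 0, 0],
  ],
)

```text
time_s: 1.9
tcp_pos: [0.1863, -0.4908, 0.2079]
orientation: [-180.0, 0.0, 86.7]
contact_force: [0.1, 0.1, -1.1]
gripper_width: -0.0001
```

Call:
play_rows(
  series=[
    [0, 0, 0, 0.0415, 0.02, 0, 0],
    [0, 0, 0, 0.0415, 0.02, 0, 0],
    [0, 0, 0, 0.0415, 0.02, 0, 0],
    [0, 0, 0, 0.0415, 0.02, 0, 0],
    [0, 0, 0, 0.0415, 0.02, 0, 0],
  ],
)

```text
time_s: 2.4
tcp_pos: [0.2987, -0.2879, 0.208]
orientation: [180.0, 0.0, 86.4]
contact_force: [2.0, -0.7, -0.4]
gripper_width: 0.0003
```

Call:
play_rows(
  series=[
    [0, 0, 0, 0.0415, 0.02, 0, 0],
    [0, 0, 0, 0.0415, 0.02, 0, 0],
    [0, 0, 0, 0.0415, 0.02, 0, 0],
    [0, 0, 0, 0.0415, 0.02, 0, 0],
    [0, 0, 0, 0.0415, 0.02, 0, 0],
  ],
)

```text
time_s: 2.9
tcp_pos: [0.4106, -0.0863, 0.2082]
orientation: [179.9, 0.0, 86.5]
contact_force: [1.0, 0.1, 0.0]
gripper_width: -0.0002
```

Call:
play_rows(
  series=[
    [0, 0, 0, 0.0415, 0.02, 0, 0],
    [0, 0, 0, 0.0415, 0.02, 0, 0],
    [0, 0, 0, 0, 0, 0, 0],
    [0, 0, 0, 0, 0, 0, 0],
  ],
)

```text
time_s: 3.3
tcp_pos: [0.4546, -0.0066, 0.2078]
orientation: [-180.0, 0.0, 86.7]
contact_force: [-0.8, -0.3, -0.3]
gripper_width: 0.0002
```

Call:
play_rows(
  series=[
    [0, 0, 0, 0, 0, 0.029, 0],
    [0, 0, 0, 0, 0, 0.029, 0],
    [0, 0, 0, 0, 0, 0.029, 0],
    [0, 0, 0, 0, 0, 0.029, 0],
    [0, 0, 0, 0, 0, 0, 0],
  ],
)

```text
time_s: 3.8
tcp_pos: [0.4501, -0.0084, 0.0874]
orientation: [-179.5, -0.0, 86.5]
contact_force: [0.4, -0.1, -0.9]
gripper_width: 0.0004
```

```bash
python3 - <<'E'
from h import *
im=optics.get_image("scene")
a=cv2.resize(im[130:310,130:330],None,fx=3,fy=3,interpolation=cv2.INTER_CUBIC);cv2.imwrite("pics/sc2.png",a[:,:,::-1])
E
```

```text
(no output)
```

View pics/sc2.png

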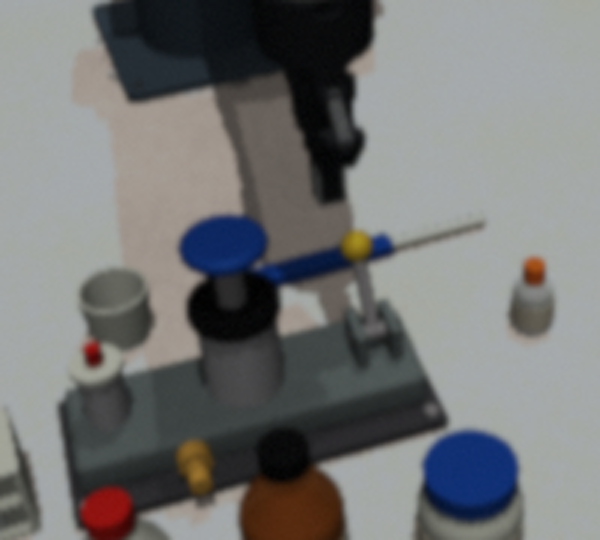

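The view shows the closed fingertips behind the knob at crop (330,198), with the knob at (357,245) and clear of contact. Now I'll push along tool +y.

Call:
play_rows(
  series=[
    [0, 0, 0, 0, 0.015, 0, 0],
    [0, 0, 0, 0, 0.015, 0, 0],
    [0, 0, 0, 0, 0.015, 0, 0],
    [0, 0, 0, 0, 0.015, 0, 0],
    [0, 0, 0, 0, 0, 0, 0],
  ],
)

```text
time_s: 4.35
tcp_pos: [0.5216, -0.0126, 0.1023]
orientation: [179.0, 0.1, 86.6]
contact_force: [-1.6, 0.4, 19.7]
gripper_width: -0.0002
```

Call:
play_rows(
  series=[
    [0, 0, 0, 0, 0.008, 0, 0],
    [0, 0, 0, 0, 0.008, 0, 0],
    [0, 0, 0, 0, 0, 0, 0],
  ],
)

```text
time_s: 4.65
tcp_pos: [0.5391, -0.0136, 0.1023]
orientation: [178.8, 0.1, 86.6]
contact_force: [3.3, 0.3, 16.2]
gripper_width: -0.0
```

```bash
python3 - <<'E'
from h import *
im=optics.get_image("scene")
a=cv2.resize(im[130:310,130:330],None,fx=3,fy=3,interpolation=cv2.INTER_CUBIC);cv2.imwrite("pics/sc3.png",a[:,:,::-1])
p=np.load("p.npy");c,s=np.cos(p[2]),np.sin(p[2])
for l in (.8,.9,1.,1.1,1.2):
    x,y,z=.06*np.sin(l-.6),.09,.056+.06*np.cos(l-.6)
    print(l,(proj("scene",(p[0]+c*x-s*y,p[1]+s*x+c*y,z))-[130,130])*3)
print([(r["conf"],r["position"]) for r in optics.cut_out("scene","vent_knob")])
E
```

```text
0.8 [372.55897606 275.3767096 ]
0.9 [375.36660712 282.73783241]
1.0 [378.15485967 290.65203432]
1.1 [380.88992037 299.02993741]
1.2 [383.53810524 307.77388351]
[(0.65, [253.5, 224.1])]
```

View pics/sc3.png

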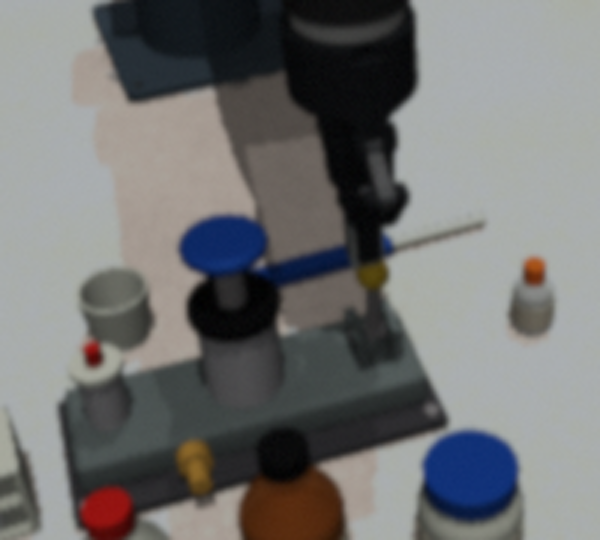

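```bash
python3 - <<'E'
from h import *
st=manip.get_state();print(st)
print((proj("scene",st["tcp_pos"])-[130,130])*3)
print((proj("scene",st["tcp_pos"]+[.01,0,0])-[130,130])*3)
im=optics.get_image("scene")
a=cv2.resize(im[180:260,210:300],None,fx=7,fy=7,interpolation=cv2.INTER_CUBIC);cv2.imwrite("pics/sc4.png",np.clip(a[:,:,::-1].astype(float)*2,0,255))
im=optics.get_image("top")
a=cv2.resize(im[190:320,230:430],None,fx=4,fy=4,interpolation=cv2.INTER_CUBIC);cv2.imwrite("pics/tc4.png",np.clip(a[:,:,::-1].astype(float)*2,0,255))
E
```

```text
{'time_s': 4.75, 'qpos': array([-8.61415137e+00,  3.57177201e+00, -5.49172113e+00,  7.97179913e+01,
        5.93691801e-02,  8.48138628e+01]), 'dq': array([-0.04389645, -0.2318624 , -0.20174458, -0.14756728, -0.03674062,
        0.02747167]), 'joint_torque': array([-3.56126949e-01, -2.57020891e+01,  2.27394944e+01,  1.21820681e+00,
       -3.79799092e-01, -8.63202615e-03]), 'tcp_pos': array([ 0.53903034, -0.01363862,  0.10228738]), 'orientation': array([1.78781106e+02, 5.10225411e-02, 8.65720745e+01]), 'contact_force': array([ 3.39040396,  0.971461  , 16.12922698]), 'moment': array([ 0.21100299, -0.69587797, -0.01545804]), 'gripper_width': -6.209589060638533e-05}
[367.03536413 285.48559503]
[372.43632411 294.94036366][ WARN:0@1.014] global loadsave.cpp:1063 imwrite_ Unsupported depth image for selected encoder is fallbacked to CV_8U.
```

View pics/sc4.png

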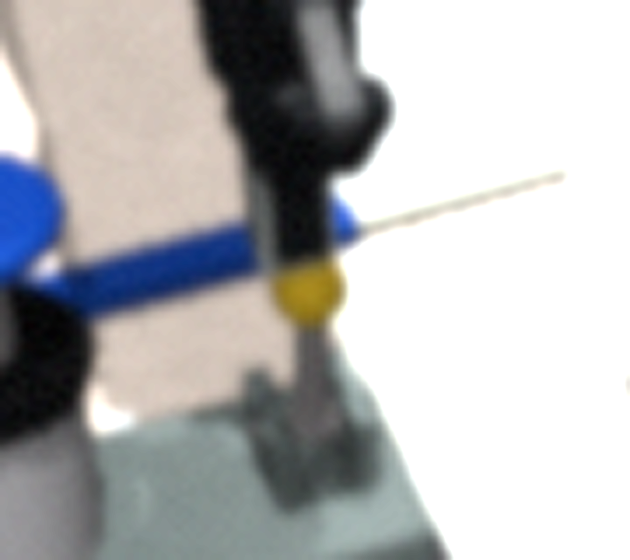

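View pics/tc4.png

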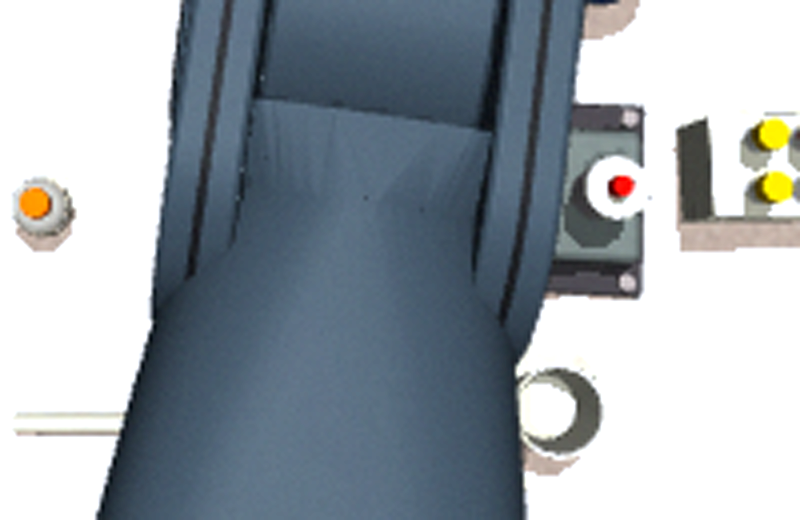

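```bash
python3 - <<'E'
from h import *
for z in (.0874,.092,.1,.11): print(z,(proj("scene",(.4535,-.0074,z))-[130,130])*3)
p=np.load("p.npy");c,s=np.cos(p[2]),np.sin(p[2])
for z in (.1023,.115,.125):
  for x in (.515,.527,.539): print(z,x,(proj("scene",(x,-.0136,z))-[210,180])*7)
E
```

```text
0.0874 [334.39239771 225.27596176]
0.092 [333.95053707 220.25346284]
0.1 [333.17471149 211.43488355]
0.11 [332.19153645 200.25942445]
0.1023 0.515 [267.17183424 264.65202414]
0.1023 0.527 [281.6805314  290.04744756]
0.1023 0.539 [296.50512307 315.99579964]
0.115 0.515 [264.59352211 230.74840493]
0.115 0.527 [279.22588522 256.040466  ]
0.115 0.539 [294.18020361 281.88902724]
0.125 0.515 [262.52550846 203.55497597]
0.125 0.527 [277.25666626 228.75865505]
0.125 0.539 [292.31467404 254.5215449 ]
```

```bash
python3 - <<'E'
import cv2
a=cv2.imread("pics/sc2.png")[120:280,250:450]
cv2.imwrite("pics/sc2b.png",cv2.convertScaleAbs(cv2.resize(a,None,fx=3.5,fy=3.5,interpolation=cv2.INTER_CUBIC),alpha=2.5))
E
```

```text
(no output)
```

View pics/sc2b.png

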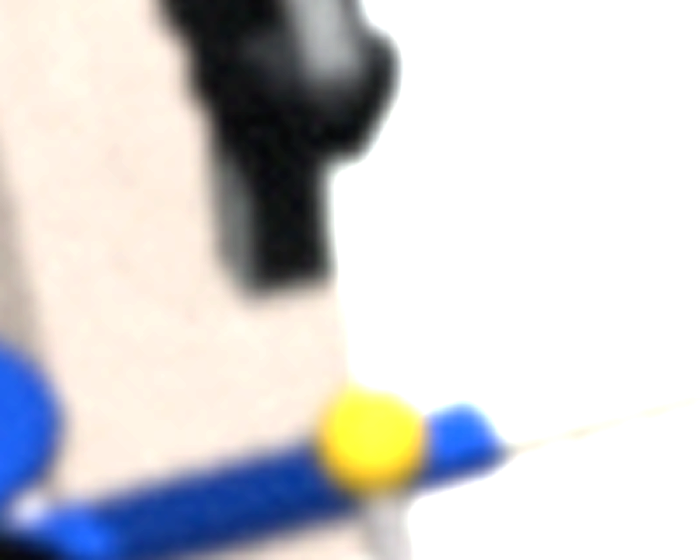

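The zoomed view shows the fingertip ending at about row 268, sitting on the upper back of the ball rather than behind it. The visible tip is about 15 mm higher than the reported TCP, which also fits the 16–20 N upward force. I'll back off, go lower and push again.

Call:
play_rows(
  series=[
    [0, 0, 0, 0, 0, -0.025, 0],
    [0, 0, 0, 0, -0.035, 0, 0],
    [0, 0, 0, 0, -0.03, 0, 0],
    [0, 0, 0, 0, 0, 0.02, 0],
    [0, 0, 0, 0, 0, 0, 0],
  ],
)

```text
time_s: 5.35
tcp_pos: [0.4649, -0.0088, 0.0977]
orientation: [180.0, 0.0, 86.6]
contact_force: [-0.2, 0.1, -0.2]
gripper_width: 0.0001
```

```bash
python3 - <<'E'
from h import *
st=manip.get_state();print(st["time_s"],st["tcp_pos"],st["contact_force"])
im=optics.get_image("scene")
a=cv2.resize(im[180:260,210:300],None,fx=7,fy=7,interpolation=cv2.INTER_CUBIC);cv2.imwrite("pics/sc5.png",cv2.convertScaleAbs(a[:,:,::-1],alpha=2.5))
print((proj("scene",st["tcp_pos"])-[210,180])*7)
p=np.load("p.npy");c,s=np.cos(p[2]),np.sin(p[2])
for l in (.4,.6,.7,.8,.9,1.,1.1,1.2):
    x,y,z=.06*np.sin(l-.6),.09,.056+.06*np.cos(l-.6)
    print(l,(proj("scene",(p[0]+c*x-s*y,p[1]+s*x+c*y,z))-[210,180])*7)
E
```

```text
5.35 [ 0.46492706 -0.00882771  0.09765642] [-0.23454765  0.12918076 -0.18020693]
[225.98020235 172.27496913]
0.4 [284.16027192 240.09167529]
0.6 [296.3750882  262.78536882]
0.7 [302.78571037 276.84640875]
0.8 [309.30427747 292.54565572]
0.9 [315.85541662 309.72160896]
1.0 [322.36133923 328.18808008]
1.1 [328.74314752 347.73652063]
1.2 [334.92224556 368.13906151]
```

View pics/sc5.png

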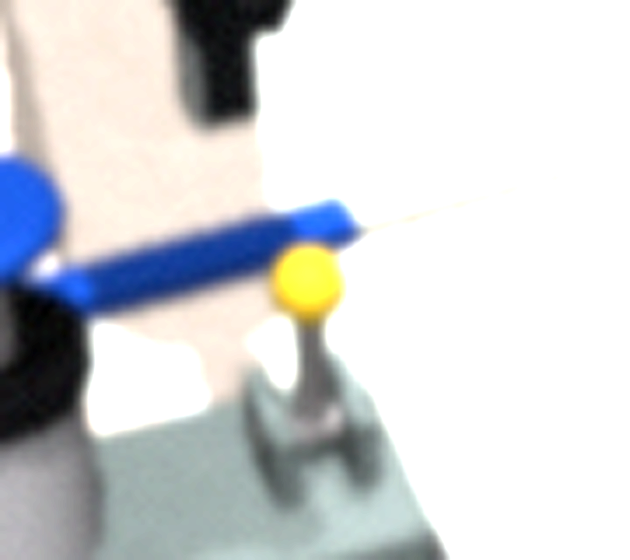

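The fingertip at row 122 is about 19 mm above where the reported TCP would project (row 172), and the lever is at about 0.75 rad. I'll go lower and push.

Call:
play_rows(
  series=[
    [0, 0, 0, 0, 0, 0.024, 0],
    [0, 0, 0, 0, 0.02, 0, 0],
    [0, 0, 0, 0, 0.015, 0, 0],
    [0, 0, 0, 0, 0.015, 0, 0],
    [0, 0, 0, 0, 0, 0, 0],
  ],
)

```text
time_s: 5.9
tcp_pos: [0.5182, -0.0118, 0.0745]
orientation: [179.8, 0.0, 86.6]
contact_force: [-0.3, 0.0, -0.1]
gripper_width: 0.0001
```

Call:
play_rows(
  series=[
    [0, 0, 0, 0, 0.01, 0, 0],
    [0, 0, 0, 0, 0.01, 0, 0],
    [0, 0, 0, 0, 0, 0, 0],
  ],
)

```text
time_s: 6.2
tcp_pos: [0.5365, -0.0123, 0.0729]
orientation: [180.0, -0.0, 86.7]
contact_force: [-0.6, 0.3, -0.1]
gripper_width: -0.0003
```

```bash
python3 - <<'E'
from h import *
st=manip.get_state();print(st["time_s"],st["tcp_pos"],st["contact_force"])
im=optics.get_image("scene")
a=cv2.resize(im[180:260,210:300],None,fx=7,fy=7,interpolation=cv2.INTER_CUBIC);cv2.imwrite("pics/sc6.png",cv2.convertScaleAbs(a[:,:,::-1],alpha=2.5))
E
```

```text
6.2 [ 0.53651191 -0.01232504  0.07294429] [-0.63238439  0.30046134 -0.14531858]
```

View pics/sc6.png

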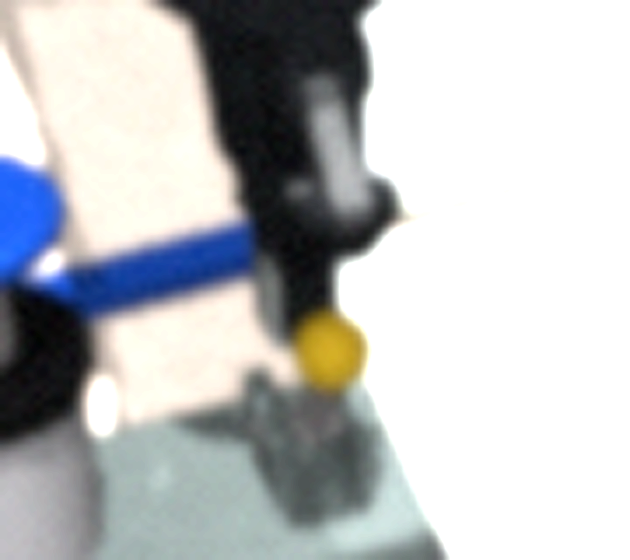

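The ball at (331,350) corresponds to a lever angle of about 1.1 rad. I'll push on to the stop.

Call:
play_rows(
  series=[
    [0, 0, 0, 0, 0.005, 0, 0],
    [0, 0, 0, 0, 0.004, 0, 0],
    [0, 0, 0, 0, 0, 0, 0],
  ],
)

```text
time_s: 6.55
tcp_pos: [0.5429, -0.0124, 0.0725]
orientation: [-179.8, -0.0, 86.7]
contact_force: [-5.0, 0.8, 1.1]
gripper_width: -0.0001
```

Call:
play_rows(
  series=[
    [0, 0, 0, 0, 0.003, 0, 0],
    [0, 0, 0, 0, 0, 0, 0],
  ],
)

```text
time_s: 6.75
tcp_pos: [0.5432, -0.0125, 0.0723]
orientation: [-179.5, 0.0, 86.7]
contact_force: [-10.5, 0.6, 3.9]
gripper_width: 0.0001
```

Call:
play_rows(
  series=[
    [0, 0, 0, 0, -0.04, 0, 0],
    [0, 0, 0, 0, 0, -0.043, 0],
    [0, 0, 0, 0, 0, -0.043, 0],
    [0, 0, 0, 0, 0, -0.043, 0],
    [0, 0, 0, 0, 0, 0, 0],
  ],
)

```text
time_s: 7.25
tcp_pos: [0.5118, -0.0111, 0.2097]
orientation: [179.1, 0.1, 86.7]
contact_force: [0.6, 0.6, 1.1]
gripper_width: 0.0001
```

Call:
play_rows(
  series=[
    [0, 0, 0, -0.0445, 0.0125, 0, 0],
    [0, 0, 0, -0.0445, 0.012, 0, 0],
    [0, 0, 0, 0, 0, 0, 0],
    [0, 0, 0, 0, 0, 0, 0],
  ],
)

```text
time_s: 7.65
tcp_pos: [0.5274, -0.1018, 0.2018]
orientation: [179.9, -0.0, 86.6]
contact_force: [0.9, 0.8, -0.9]
gripper_width: 0.0004
```

```bash
python3 - <<'E'
from h import *
st=manip.get_state();print(st["time_s"],st["tcp_pos"],st["contact_force"])
im=optics.get_image("scene")
a=cv2.resize(im[130:310,130:330],None,fx=3,fy=3,interpolation=cv2.INTER_CUBIC);cv2.imwrite("pics/sc7.png",cv2.convertScaleAbs(a[:,:,::-1],alpha=2.))
print((proj("scene",st["tcp_pos"])-[130,130])*3,(proj("scene",st["tcp_pos"]+[0,0,.019])-[130,130])*3)
print([(r["conf"],r["position"]) for r in optics.cut_out("scene","vent_knob")])
E
```

```text
7.65 [ 0.52744728 -0.10180966  0.20182607] [ 0.86071416  0.81223957 -0.87980875]
[209.72227461 187.46073093] [205.23768933 161.07068012]
[]
```

View pics/sc7.png

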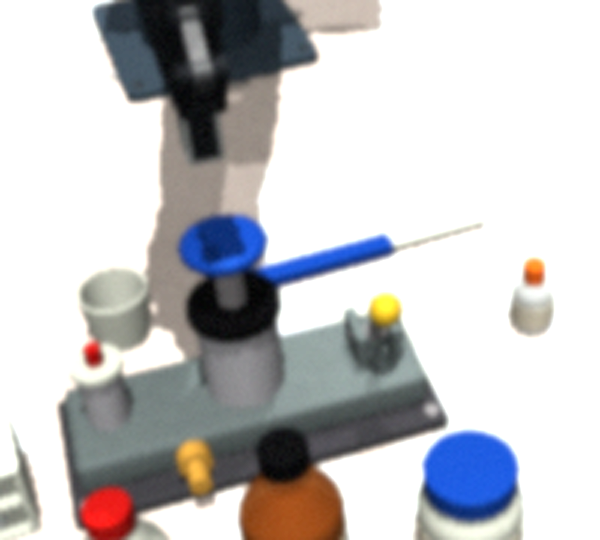

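The knob at (384,309) matches 1.2 rad closed. The fingers are centred over the head, judging by their shadow. Now the first stroke, watching the force.

Call:
play_rows(
  series=[
    [0, 0, 0, 0, 0, 0.03, 0],
    [0, 0, 0, 0, 0, 0.022, 0],
    [0, 0, 0, 0, 0, 0.01, 0],
    [0, 0, 0, 0, 0, 0.01, 0],
    [0, 0, 0, 0, 0, 0, 0],
  ],
)

```text
time_s: 8.25
tcp_pos: [0.5261, -0.0993, 0.1298]
orientation: [-179.9, -0.1, 86.8]
contact_force: [-1.5, 2.0, 4.4]
gripper_width: -0.0
```

Call:
play_rows(
  series=[
    [0, 0, 0, 0, 0, 0.01, 0],
    [0, 0, 0, 0, 0, 0.005, 0],
    [0, 0, 0, 0, 0, 0, 0],
  ],
)

```text
time_s: 8.55
tcp_pos: [0.5277, -0.1002, 0.1171]
orientation: [179.8, -0.0, 86.7]
contact_force: [-3.0, 2.6, 5.9]
gripper_width: -0.0002
```

Call:
play_rows(
  series=[
    [0, 0, 0, 0, 0, 0.004, 0],
    [0, 0, 0, 0, 0, 0, 0],
  ],
)

```text
time_s: 8.75
tcp_pos: [0.5277, -0.1003, 0.1137]
orientation: [179.8, -0.0, 86.7]
contact_force: [-3.1, 2.4, 8.0]
gripper_width: -0.0
```

Call:
play_rows(
  series=[
    [0, 0, 0, 0, 0, 0.004, 0],
    [0, 0, 0, 0, 0, 0, 0],
  ],
)

```text
time_s: 8.95
tcp_pos: [0.5278, -0.1003, 0.1116]
orientation: [179.8, 0.0, 86.7]
contact_force: [-5.5, 4.6, 13.8]
gripper_width: -0.0002
```

Call:
play_rows(
  series=[
    [0, 0, 0, 0, 0, 0.003, 0],
    [0, 0, 0, 0, 0, 0, 0],
  ],
)

```text
time_s: 9.15
tcp_pos: [0.5279, -0.1003, 0.1115]
orientation: [179.7, 0.0, 86.8]
contact_force: [-10.2, 4.4, 23.4]
gripper_width: 0.0002
```

Call:
play_rows(
  series=[
    [0, 0, 0, 0, 0, -0.025, 0],
    [0, 0, 0, 0, 0, -0.025, 0],
    [0, 0, 0, 0, 0, 0, 0],
    [0, 0, 0, 0, 0, 0, 0],
    [0, 0, 0, 0, 0, 0, 0],
  ],
)

```text
time_s: 9.65
tcp_pos: [0.5266, -0.1008, 0.153]
orientation: [-179.9, -0.0, 86.7]
contact_force: [-1.0, 0.5, 0.8]
gripper_width: 0.0002
```

Call:
play_rows(
  series=[
    [0, 0, 0, 0, 0, 0, 0],
    [0, 0, 0, 0, 0, 0, 0],
  ],
)

```text
time_s: 9.85
tcp_pos: [0.5261, -0.1006, 0.1526]
orientation: [-179.9, -0.0, 86.7]
contact_force: [0.4, -0.5, -0.4]
gripper_width: -0.0
```

```bash
cat > look.py <<'E'
from h import *
import sys
st=manip.get_state();print(st["time_s"],st["tcp_pos"],st["contact_force"])
im=optics.get_image("scene")
a=cv2.resize(im[195:285,130:270],None,fx=5.5,fy=5.5,interpolation=cv2.INTER_CUBIC);cv2.imwrite(sys.argv[1],cv2.convertScaleAbs(a[:,:,::-1],alpha=2.))
p=np.load("p.npy")
for h in (0,.005,.01,.02,.027,.03): print(h,(proj("scene",(.5222,-.1903,.094+h))-[130,195])*5.5)
E
python3 look.py pics/s8.png
```

```text
9.85 [ 0.52613375 -0.10060889  0.15256183] [ 0.40319054 -0.54948478 -0.43331752]
0 [168.28718118 294.87946719]
0.005 [165.34482362 284.43132379]
0.01 [162.37679609 273.89202778]
0.02 [156.36237557 252.53516451]
0.027 [152.08890006 237.36029739]
0.03 [150.24114836 230.7990368 ]
```

View pics/s8.png

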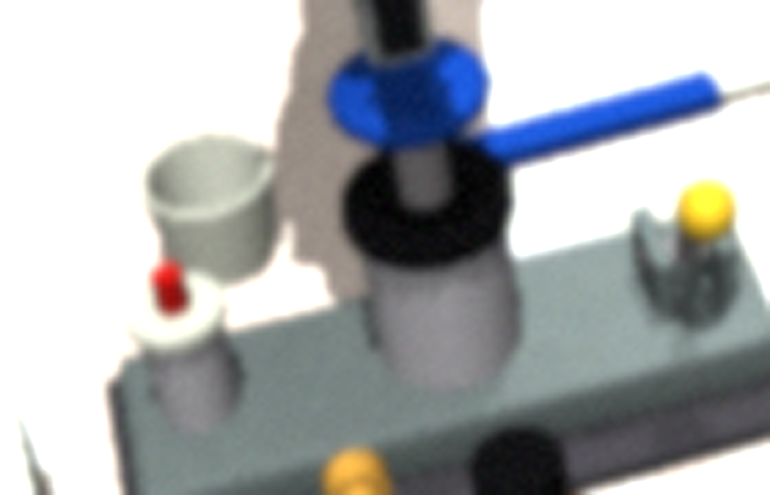

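The pin rose: its top is at row ~263, about 13 mm out. Continuing to pump.

Call:
play_rows(
  series=[
    [0, 0, 0, 0, 0, 0.024, 0],
    [0, 0, 0, 0, 0, 0.024, 0],
    [0, 0, 0, 0, 0, 0, 0],
    [0, 0, 0, 0, 0, 0, 0],
    [0, 0, 0, 0, 0, 0, 0],
  ],
)

```text
time_s: 10.4
tcp_pos: [0.5299, -0.1017, 0.1116]
orientation: [179.5, 0.1, 86.7]
contact_force: [-1.8, 0.6, 16.1]
gripper_width: -0.0001
```

Call:
play_rows(
  series=[
    [0, 0, 0, 0, 0, -0.024, 0],
    [0, 0, 0, 0, 0, -0.024, 0],
    [0, 0, 0, 0, 0, 0, 0],
    [0, 0, 0, 0, 0, 0, 0],
    [0, 0, 0, 0, 0, 0, 0],
  ],
)

```text
time_s: 10.9
tcp_pos: [0.526, -0.1005, 0.1522]
orientation: [-179.9, -0.0, 86.7]
contact_force: [-0.6, 0.6, 0.9]
gripper_width: 0.0002
```

Call:
play_rows(
  series=[
    [0, 0, 0, 0, 0, 0, 0],
    [0, 0, 0, 0, 0, 0, 0],
    [0, 0, 0, 0, 0, 0, 0],
  ],
)

```text
time_s: 11.2
tcp_pos: [0.5264, -0.1006, 0.1531]
orientation: [-179.9, -0.0, 86.7]
contact_force: [-0.0, 0.4, 0.4]
gripper_width: -0.0003
```

Call:
play_rows(
  series=[
    [0, 0, 0, 0, 0, 0.024, 0],
    [0, 0, 0, 0, 0, 0.024, 0],
    [0, 0, 0, 0, 0, 0, 0],
    [0, 0, 0, 0, 0, 0, 0],
    [0, 0, 0, 0, 0, 0, 0],
  ],
)

```text
time_s: 11.7
tcp_pos: [0.5301, -0.1018, 0.1116]
orientation: [179.5, 0.1, 86.7]
contact_force: [-0.7, 0.3, 14.7]
gripper_width: -0.0002
```

Call:
play_rows(
  series=[
    [0, 0, 0, 0, 0, -0.024, 0],
    [0, 0, 0, 0, 0, -0.024, 0],
    [0, 0, 0, 0, 0, 0, 0],
    [0, 0, 0, 0, 0, 0, 0],
    [0, 0, 0, 0, 0, 0, 0],
  ],
)

```text
time_s: 12.2
tcp_pos: [0.526, -0.1005, 0.1523]
orientation: [-179.9, -0.0, 86.7]
contact_force: [-0.9, -1.0, 0.0]
gripper_width: -0.0
```

Call:
play_rows(
  series=[
    [0, 0, 0, 0, 0, 0, 0],
    [0, 0, 0, 0, 0, 0, 0],
    [0, 0, 0, 0, 0, 0, 0],
  ],
)

```text
time_s: 12.5
tcp_pos: [0.5264, -0.1006, 0.153]
orientation: [-179.9, -0.0, 86.7]
contact_force: [-0.2, -0.4, -0.6]
gripper_width: 0.0001
```

```bash
python3 look.py pics/s9.png
```

```text
12.5 [ 0.52635369 -0.10062349  0.15304575] [-0.21926139 -0.42956751 -0.60476071]
0 [168.28718118 294.87946719]
0.005 [165.34482362 284.43132379]
0.01 [162.37679609 273.89202778]
0.02 [156.36237557 252.53516451]
0.027 [152.08890006 237.36029739]
0.03 [150.24114836 230.7990368 ]
```

View pics/s9.png

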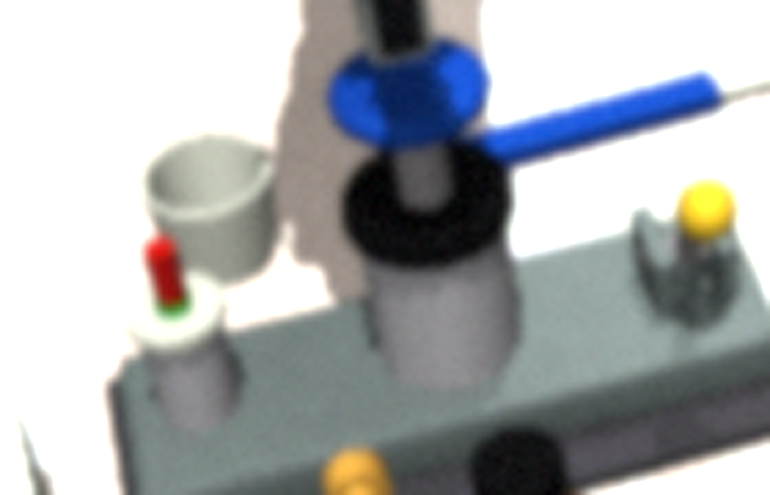

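The green band now shows partly at (173,308), with the pin top at row ~237, so about 24–25 mm out. Two more strokes.

Call:
play_rows(
  series=[
    [0, 0, 0, 0, 0, 0.024, 0],
    [0, 0, 0, 0, 0, 0.024, 0],
    [0, 0, 0, 0, 0, 0, 0],
    [0, 0, 0, 0, 0, 0, 0],
    [0, 0, 0, 0, 0, 0, 0],
  ],
)

```text
time_s: 13.05
tcp_pos: [0.5303, -0.1019, 0.1116]
orientation: [179.4, 0.1, 86.7]
contact_force: [-1.2, 0.0, 15.3]
gripper_width: -0.0002
```

Call:
play_rows(
  series=[
    [0, 0, 0, 0, 0, -0.024, 0],
    [0, 0, 0, 0, 0, -0.024, 0],
    [0, 0, 0, 0, 0, 0, 0],
    [0, 0, 0, 0, 0, 0, 0],
    [0, 0, 0, 0, 0, 0, 0],
  ],
)

```text
time_s: 13.55
tcp_pos: [0.5261, -0.1005, 0.1524]
orientation: [-179.9, -0.0, 86.7]
contact_force: [0.7, -0.6, 0.6]
gripper_width: -0.0001
```

Call:
play_rows(
  series=[
    [0, 0, 0, 0, 0, 0, 0],
    [0, 0, 0, 0, 0, 0, 0],
    [0, 0, 0, 0, 0, 0, 0],
  ],
)

```text
time_s: 13.85
tcp_pos: [0.5263, -0.1006, 0.153]
orientation: [-179.9, -0.0, 86.7]
contact_force: [-0.2, -0.1, -0.4]
gripper_width: -0.0
```

Call:
play_rows(
  series=[
    [0, 0, 0, 0, 0, 0.024, 0],
    [0, 0, 0, 0, 0, 0.024, 0],
    [0, 0, 0, 0, 0, 0, 0],
    [0, 0, 0, 0, 0, 0, 0],
    [0, 0, 0, 0, 0, 0, 0],
  ],
)

```text
time_s: 14.35
tcp_pos: [0.53, -0.1017, 0.1116]
orientation: [179.5, 0.1, 86.7]
contact_force: [-1.8, 0.7, 14.6]
gripper_width: 0.0002
```

Call:
play_rows(
  series=[
    [0, 0, 0, 0, 0, -0.024, 0],
    [0, 0, 0, 0, 0, -0.024, 0],
    [0, 0, 0, 0, 0, 0, 0],
    [0, 0, 0, 0, 0, 0, 0],
    [0, 0, 0, 0, 0, 0, 0],
  ],
)

```text
time_s: 14.85
tcp_pos: [0.526, -0.1005, 0.1523]
orientation: [-179.9, -0.0, 86.7]
contact_force: [-0.5, 0.8, -0.1]
gripper_width: -0.0001
```

Call:
play_rows(
  series=[
    [0, 0, 0, 0, 0, -0.03, 0],
    [0, 0, 0, 0, 0, -0.02, 0],
    [0, 0, 0, 0, 0, 0, 0],
    [0, 0, 0, 0, 0, 0, 0],
    [0, 0, 0, 0, 0, 0, 0],
  ],
)

```text
time_s: 15.35
tcp_pos: [0.5259, -0.1005, 0.2017]
orientation: [-179.8, -0.1, 86.7]
contact_force: [0.6, -0.1, -0.5]
gripper_width: -0.0001
```

```bash
python3 look.py pics/s10.png
```

```text
15.35 [ 0.52586873 -0.10047138  0.2017089 ] [ 0.61813386 -0.13330076 -0.45540169]
0 [168.28718118 294.87946719]
0.005 [165.34482362 284.43132379]
0.01 [162.37679609 273.89202778]
0.02 [156.36237557 252.53516451]
0.027 [152.08890006 237.36029739]
0.03 [150.24114836 230.7990368 ]
```

View pics/s10.png

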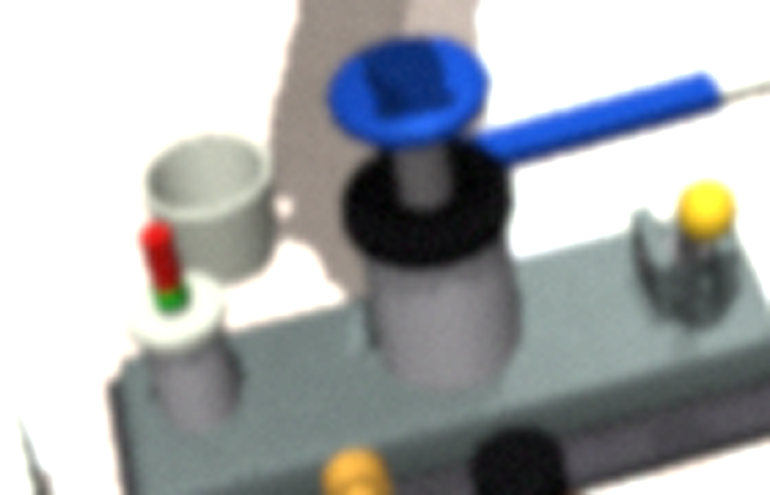

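The green band is clearly visible at (172,298) and the pin top is at row ~223. Two strokes raised it by only about 6 mm, which suggests it has reached its limit. One more stroke will confirm.

Call:
play_rows(
  series=[
    [0, 0, 0, 0, 0, 0.04, 0],
    [0, 0, 0, 0, 0, 0.03, 0],
    [0, 0, 0, 0, 0, 0.028, 0],
    [0, 0, 0, 0, 0, 0, 0],
    [0, 0, 0, 0, 0, 0, 0],
  ],
)

```text
time_s: 15.9
tcp_pos: [0.5277, -0.101, 0.1115]
orientation: [179.7, 0.1, 86.7]
contact_force: [-5.9, 1.4, 21.3]
gripper_width: -0.0004
```

Call:
play_rows(
  series=[
    [0, 0, 0, 0, 0, 0, 0],
    [0, 0, 0, 0, 0, -0.024, 0],
    [0, 0, 0, 0, 0, -0.034, 0],
    [0, 0, 0, 0, 0, -0.04, 0],
    [0, 0, 0, 0, 0, 0, 0],
  ],
)

```text
time_s: 16.4
tcp_pos: [0.5293, -0.1016, 0.2095]
orientation: [179.5, 0.1, 86.7]
contact_force: [0.5, -0.1, 0.9]
gripper_width: -0.0002
```

Call:
play_rows(
  series=[
    [0, 0, 0, 0, 0, 0, 0],
    [0, 0, 0, 0, 0, 0, 0],
    [0, 0, 0, 0, 0, 0, 0],
    [0, 0, 0, 0, 0, 0, 0],
    [0, 0, 0, 0, 0, 0, 0],
  ],
)

```text
time_s: 16.9
tcp_pos: [0.5263, -0.1006, 0.2028]
orientation: [-179.9, -0.0, 86.7]
contact_force: [-0.8, 0.3, -1.2]
gripper_width: -0.0
```

```bash
python3 look.py pics/s11.png; python3 - <<'E'
import cv2,numpy as np
for f in ("s8","s9","s10","s11"):
    a=cv2.imread(f"pics/{f}.png").astype(int)[180:340,120:220]
    red=(a[...,2]>140)&(a[...,1]<90)&(a[...,0]<90); g=(a[...,1]>a[...,2]+40)&(a[...,1]>a[...,0]+30)
    print(f,np.argwhere(red)[:,0].min()+180,np.argwhere(red)[:,0].max()+180,(g.sum(), np.argwhere(g)[:,0].min()+180,np.argwhere(g)[:,0].max()+180) if g.any() else 0)
E
```

```text
16.9 [ 0.52626173 -0.10059877  0.20280171] [-0.77970339  0.31552493 -1.24305767]
0 [168.28718118 294.87946719]
0.005 [165.34482362 284.43132379]
0.01 [162.37679609 273.89202778]
0.02 [156.36237557 252.53516451]
0.027 [152.08890006 237.36029739]
0.03 [150.24114836 230.7990368 ]
s8 264 310 0
s9 239 299 (np.int64(216), np.int64(305), np.int64(318))
s10 224 288 (np.int64(442), np.int64(291), np.int64(310))
s11 224 288 (np.int64(432), np.int64(290), np.int64(310))
```

View pics/s11.png

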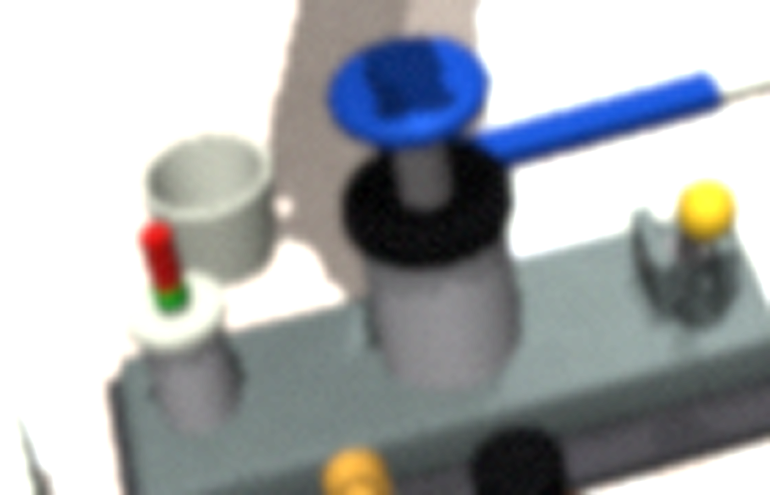

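The extra stroke did not raise the pin any further: its top stays at row 224 and the whole green band shows. The plunger is up, the lever is closed and the arm is clear, so I'll hand in.

```bash
python3 -c "
from bench import manip
print(manip.hand_in())"
```

```text
the job is handed in; nothing more can be done
None
```

I closed the vent, pumped the indicator pin out with six full plunger strokes, and handed the job in at about 17 s. The hand-in reports no verdict.

- **Vent lever:** closed against its stop. The first push got only about halfway because the fingertips rode up onto the ball, pressing with up to about 20 N. The camera showed the visible fingertips about 19 mm above the reported TCP, a disagreement I did not explain. I allowed for it by going lower, and the second push reached the stop. In the last full view the knob sat at the 1.2 rad position, and it had not moved in the final picture.
- **Indicator pin:** fully out. The sixth stroke raised it no further, and the whole green band shows.
- **Plunger and arm:** the plunger is back at its top. The closed fingers are about 55 mm above it by the camera, and contact force is near zero.
- **Bystanders:** the cup and pipette look unmoved in the last picture. The arm stayed clear of the rest as planned, but I did not measure their final positions.

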